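Release the transport brace and hold the belt tensioner back for a belt change

TASK

Get the pump drive ready for a new belt: swing the yellow transport brace out by its orange knob, all the way until it snaps into its detent at the end. Then draw the spring-loaded tensioner arm back by its blue stud, away from the pulleys, fully against its stop, and keep it there with the gripper's fingers: finish while still holding it against the spring, with the brace still out and the loose things around left where they lie.

Things in the scene. Friction and masses are not known exactly. Their poses are not given: they have to be found in the camera images.
- pump_drive: Grey pump drive housing with aluminium deck, cover off, 180 (x) x 260 (y) x 45 mm, does not move. Origin at the centre of its underside; own +x points away from its vented front, +y to its left, z up. On the deck stand two belt pulleys along the back (tops at z = 74 mm), the tensioner arm at the left, the yellow brace at the right, and a red stop pin for the arm (10 mm thick, top at z = 78 mm).
- idler_arm: Tensioner arm: aluminium bar 105x16x8 mm with a black idler roller (28 mm across) beneath its free end and a round blue stud on top of it. Origin on the hinge axis at deck height; own +x points along the arm to the stud. It swings level on a vertical hinge; bar top 79 mm above the worktop.
- tensioner_stud (a point): Point to take on the round blue upright stud of the tensioner arm: stud 14 mm thick, from 79 to 125 mm above the worktop; this point lies on its axis at 107 mm, and 99 mm from the hinge axis.
- tensioner_pivot (a point): Point on the vertical hinge axis of the tensioner arm, at the height of tensioner_stud. Fixed to the pump drive at own x -45, y +75 mm.
- tensioner (a joint): Angle of the tensioner arm, rad. 0 at rest, towards the pulleys; grows as the arm is drawn back (clockwise seen from above) to its stop at 0.9. A spring always pulls it back to 0: about 4 N at the stud at rest, 10 N at the stop. While the brace is folded its tip blocks the arm after about 0.04.
- brace_knob (a point): Point to take on the round upright orange knob of the yellow brace: knob 16 mm thick, from 65 to 113 mm above the worktop; this point lies on its axis at 95 mm, and 80 mm from the hinge axis.
- brace_pivot (a point): Point on the vertical hinge axis of the brace, at the height of brace_knob. Fixed to the pump drive at own x -60, y -105 mm. The brace is a yellow bar 14 mm wide, top 65 mm above the worktop, reaching 115 mm from this axis.
- brace (a joint): Angle of the brace, rad. 0 folded, its rubber tip propping the idler roller; grows as it swings out (clockwise seen from above) over the right side of the housing to its end at 1.9. It swings freely (0.6 N at the knob) and stays where it is left, until a sprung ball detent resists from about 1.45 (up to about 3 N at the knob); past about 1.75 the detent snaps it on to its end and keeps it there.
- spanner: open-ended steel spanner lying flat, 34x169x6 mm, origin at its underside centre; bystander in front of the pump drive, leave alone
- screwdriver: red-handled screwdriver lying, 26x195x25 mm, origin under its middle; bystander behind the pump drive, leave alone
- stopwatch: black digital stopwatch lying, 61x54x16 mm, origin under its middle; bystander to the right of the pump drive, leave alone
- brass_union: brass hex pipe union lying, 22x44x19 mm, origin under its middle; bystander at the right, leave alone
- tee_piece: white plastic tube tee lying, 37x60x14 mm, origin under its middle; bystander at the right, leave alone
- filter_cassette: clear round filter cassette with red plug and blue band, 40x40x38 mm, origin under its middle; bystander at the back, leave alone

How it is judged:
By the outcome, as a careful person would: the job done as asked, in the order asked, and still so for the second after the job is handed in, while the arm keeps its last pose, push and grip.
It also fails if it takes over 50 s, if anything falls off the work surface, if the arm or the gripper's body presses on something with over 40 N, if the wrist force passes 120 N, or if a joint passes its speed limit or range.

ROBOT

A 6-joint arm with a two-finger parallel gripper is mounted at the origin on a cart in front of the work surface, level with it; the furniture and walls round the work are solid. World frame = base frame: x ahead of the robot, y to its left, z up, the work surface at z = 0. Lengths are in m, angles in degrees, forces in N, time in s.
With the tool pointing down it reaches from about 0.425 to 0.95 m from the base axis. Payload 14.7 kg.
Tool frame: the origin (TCP) lies at the very end of the fingers, on their centre line; the grasp point (between the pads) lies 19 mm behind it (arm.grip_depth is the distance from the TCP to the grasp point, in m); z points along the fingers, y is the line along which they close (so a half turn about z gives the same grasp; the last joint's range is limited). The gripper opens to 85 mm and grips with 20 to 120 N. Pads are 22 mm wide; open, the fingers measure 114 mm over their backs; the gripper's body (76 mm by 85 mm) begins 54 mm behind the grasp point. The pads swing forward as they close: fully open they stand 13 mm farther back than shut.
Start: joints at [-67.242, 27.513, 91.461, -0, 61.026, -2.67], TCP at [0.279, -0.587, 0.231] pointing down, gripper open.
Joint ranges: [-157.49, 157.49], [-46.99, 117.5], [13.45, 153.17], [-89.5, 269.5], [5.16, 153.95], [-167.48, 167.48]. Speed limits (degrees/s): [108.29, 108.29, 136.94, 172.46, 172.46, 172.46].

INTERFACE

Orientations are given as a 3x3 rotation matrix whose columns are the frame's x, y, z axes.
In Python, from plant import arm, viewer, order, spotter gives the robot as it stands.
- The arm moves only by the shell command python3 -m inch 'ROWS' [OPENING]. ROWS is JSON, a list that holds one entry, the list of rows, each a list of 6 numbers: the shift along the tool's x, y, z each as a share of 0.5 m, from -1 to 1, then the turn, a rotation vector about the tool's x, y, z each as a share of pi rad, from -1 to 1. In form: [[[x, y, z, rx, ry, rz], ...]]. A call has exactly 10 rows; each row is the pose to reach, as a shift and turn from the pose commanded when the call began, along the tool's axes at that moment, turning the shorter way round; what a row does not reach only later rows make up. A row lasts 1/10 s, in which the tool goes at most 50 mm and 8.59 degrees, less where a joint would pass 70% of its speed; a pose out of reach is approached as far as the arm can. A call with a number of a shift or a turn outside -1 to 1 is refused whole. A call with a gripper value outside its range is refused whole. OPENING is the opening, from 0 (shut) to 1 (fully open), set as the call begins (- or left out, the last holds). The fingers move at their own pace and stop on an object; the grip force is fixed at half the most. Time passes only in rows, so rows that repeat a pose let the fingers close, or fill a call up. It gives the time, the measured TCP pose, the force, the opening and the grip force at its end, in the units of the state.
- arm.observe(): the state, without advancing time (a new reading comes with each control period).
- viewer.capture(name): name is "scene" or "top"; returns the picture (400x640x3 uint8, red, green, blue); there is no depth.
- viewer.calibration(name): a dict with "vfov" (degrees; the focal length in pixels is half the picture's height over the tangent of half this angle, whatever the lens; pixels are square), "cx", "cy" (the principal point, pixels), "rvec" (rotation vector, rad) and "tvec" (3), from world to camera coordinates, as OpenCV has them. Camera axes: x right, y down, z forward; pixel columns grow to the right and rows downward; lengths in m; the calibration is good to about 2 mm. A picture is of the moment at which its call begins. calibration takes no time and is no camera call.
- order.close_job(): hands the job in; it is judged then, once.
Trained networks look in the newest picture that a camera, given by its name, has taken for a name from the list of things; names that differ only in an ending like _2 or _b are one class to them, and where a whole thing is asked for, a point or a joint stands for the part that bears it (a point fixed in the world has none). Each returns a list of dicts, best first, with "p" (0 to 1); they miss things now and then, are a little off and sometimes report something else, mostly with a low value. They report only what shows in the picture. A call takes as long as a camera call.
- spotter.recognise(target, camera): "bbox" ([left, top, width, height] in pixels, round what is visible of it).
The state is a dict: "t": time; "joints": joint angles; "qd": joint speeds; "joint_efforts": joint torques, N m; "ee_pos": TCP position; "orientation": TCP orientation; "force": force on the tool from outside, world axes, zero at the start; "wrist_torque": the same for the moment, N m; "grip_width": finger opening in m; "finger_force": force on a finger pad.
Only numpy, scipy, OpenCV 4.12 (cv2) and the standard library are available. Lean on these libraries where they do the work, as an engineer would, in place of code of your own. Each camera call takes 0.05 s, during which the arm holds its last target. There are 200 camera calls.

## Working session

There is one attempt and no reset: what is moved stays moved. The work goes in short steps, Python scripts to look and compute and a shell command to move; the robot and the scene stay as the last step left them, time stands still between calls to the robot, and variables do not carry over. Pictures are saved under pics/ and viewed, at most 10 in all, crops included, and the job is handed in when it is done.

```bash
ls; mkdir -p pics; cat > h.py <<'E'
import numpy as np, cv2
from plant import arm, viewer, order, spotter
def cal(n):
    c=viewer.calibration(n); f=200/np.tan(np.radians(c["vfov"])/2)
    K=np.array([[f,0,c["cx"]],[0,f,c["cy"]],[0,0,1.]])
    return K,np.array(c["rvec"],float),np.array(c["tvec"],float)
def ray(n,uv,z):
    K,r,t=cal(n);R=cv2.Rodrigues(r)[0]
    d=R.T@np.linalg.inv(K)@np.array([uv[0],uv[1],1.]);o=-R.T@t
    return o+d*(z-o[2])/d[2]
def proj(n,p):
    K,r,t=cal(n);return cv2.projectPoints(np.array(p,float).reshape(-1,1,3),r,t,K,None)[0].reshape(-1,2)
E
python3 - <<'E'
from h import *
s=arm.observe();print(s["t"],s["ee_pos"],s["orientation"],s["force"])
for n in("scene","top"):
    im=viewer.capture(n);cv2.imwrite(f"pics/{n}0.png",im[:,:,::-1])
    print(n,viewer.calibration(n))
    for k in("pump_drive","tensioner_stud","brace_knob","idler_arm","brace"):
        print(k,[(d["bbox"],round(d["p"],2)) for d in spotter.recognise(k,n)[:2]])
E
```

```text
pics
0.0 [ 0.27894608 -0.58664427  0.23067418] [[ 9.03138776e-01  4.29348490e-01 -4.74836427e-04]
 [ 4.29348749e-01 -9.03138072e-01  1.12895727e-03]
 [ 5.58732424e-05 -1.22347551e-03 -9.99999250e-01]] [-0.41340557 -0.10665571 -0.0500355 ]
scene {'vfov': 52.63038856983127, 'cx': 320.5157061369613, 'cy': 198.23519282995375, 'rvec': array([ 1.95628854, -0.88435899,  0.47252106]), 'tvec': array([-0.46547062,  0.31421851,  0.57811088])}
pump_drive []
tensioner_stud [([229.2, 175.5, 49.6, 36.9], 0.74)]
brace_knob [([275.4, 192.8, 32.6, 43.9], 0.9)]
idler_arm [([229.7, 176.5, 52.4, 34.9], 0.85)]
brace [([278.7, 191.6, 26.7, 43.7], 0.92), ([207.5, 175.0, 132.8, 86.0], 0.59)]
top {'vfov': 51.071181428170064, 'cx': 315.4055793556388, 'cy': 202.82367868924388, 'rvec': array([ 2.20282649, -2.15355264,  0.08429248]), 'tvec': array([-0.10612012,  0.59533172,  0.90496187])}
pump_drive [([184.0, 150.0, 133.7, 111.7], 0.95)]
tensioner_stud [([212.6, 189.0, 37.7, 50.9], 0.9)]
brace_knob []
idler_arm [([211.2, 187.9, 39.5, 53.3], 0.63), ([180.7, 153.3, 138.1, 106.8], 0.42)]
brace [([250.6, 199.0, 57.8, 28.3], 0.55)]
```

View pics/scene0.png

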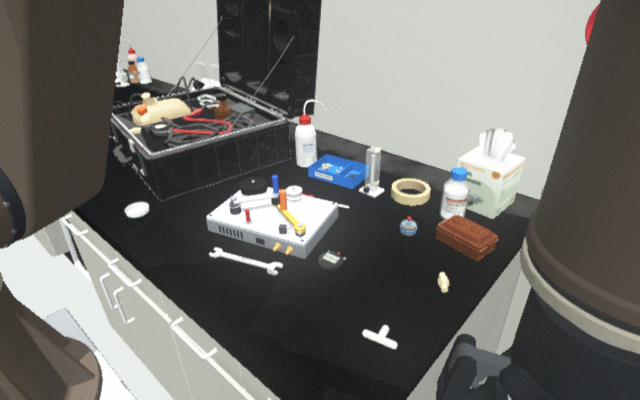

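View pics/top0.png

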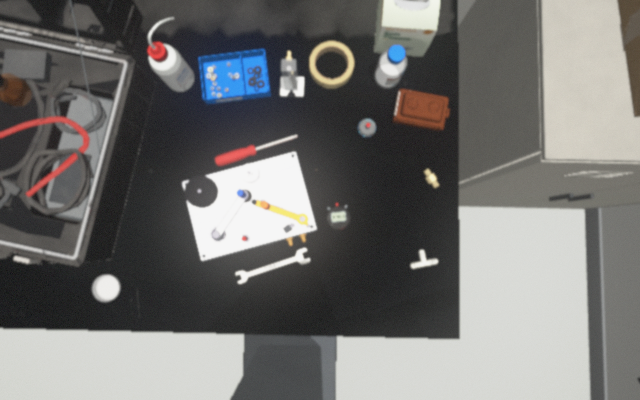

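Scene: the housing is centred at about (272,218), with the blue stud at (276,185) and the orange knob at (283,200). Top: deck corners are near (183,182), (293,152), (315,230) and (202,261), with the stud at about (243,195). I'll zoom in to refine these.

```bash
python3 - <<'E'
import cv2,numpy as np
a=cv2.imread("pics/top0.png")[140:275,170:350];b=cv2.imread("pics/scene0.png")[165:260,195:350]
a=cv2.resize(a,None,fx=4,fy=4,interpolation=cv2.INTER_CUBIC);b=cv2.resize(b,None,fx=5,fy=5,interpolation=cv2.INTER_CUBIC)
cv2.imwrite("pics/a.png",a);cv2.imwrite("pics/b.png",b)
E
```

```text
(no output)
```

View pics/a.png

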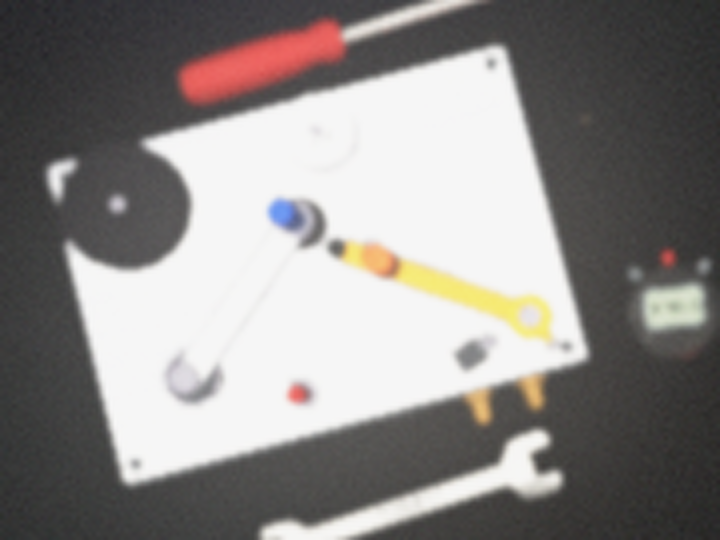

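View pics/b.png

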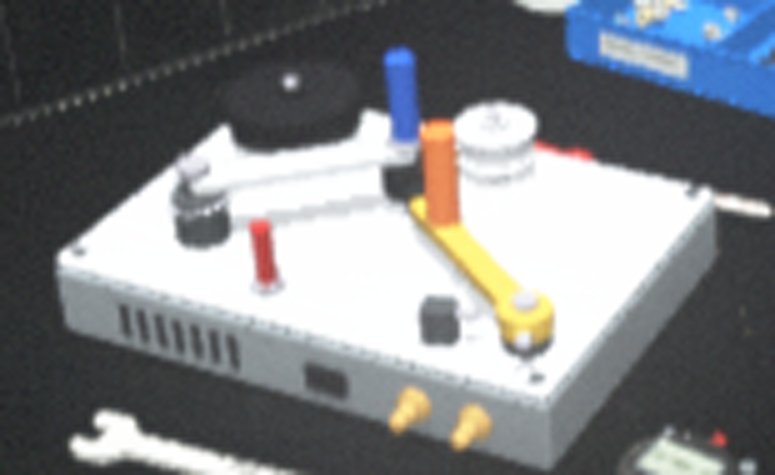

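Crop a: deck corners FL (126,484), BL (48,165), BR (503,46), FR (588,357); stud top (282,211), knob top about (378,258), brace hinge (529,315), arm hinge (190,378), stop pin (298,394). Crop b: stud top (400,55), knob top (438,128).

```bash
cat >> h.py <<'E'
from scipy.optimize import least_squares
T=lambda u,v:(170+u/4-.375,140+v/4-.375)
S=lambda u,v:(195+u/5-.4,165+v/5-.4)
def W(q,p):
    c,s=np.cos(q[2]),np.sin(q[2]);p=np.array(p,float).reshape(-1,3)
    return np.c_[q[0]+c*p[:,0]-s*p[:,1],q[1]+s*p[:,0]+c*p[:,1],p[:,2]]
E
python3 - <<'E'
from h import *
own=[(-.09,.13,.045),(.09,.13,.045),(.09,-.13,.045),(-.09,-.13,.045),(-.06,-.105,.065),(-.045,.075,.079)]
px=np.array([T(126,484),T(48,165),T(503,46),T(588,357),T(530,316),T(188,376)])
own2=[(-.09,.13,.045),(.09,-.13,.045),(-.09,-.13,.045),(-.06,-.105,.065)]
px2=np.array([S(58,262),S(715,192),S(548,402),S(525,300)])
r=least_squares(lambda q:np.r_[(proj("top",W(q,own))-px).ravel(),(proj("scene",W(q,own2))-px2).ravel()],[.6,0,.2])
q=r.x;print(q,np.degrees(q[2]),r.fun.round(1).tolist())
bp=W(q,(-.06,-.105,.095))[0];tp=W(q,(-.045,.075,.107))[0]
print("bp",bp,"tp",tp)
# tops: stud and knob
def two(t,s):
    f=lambda p:np.r_[proj("top",p)[0]-t,proj("scene",p)[0]-s]
    r=least_squares(f,[.6,0,.1]);return r.x,r.fun.round(1)
print("stud top",two(T(281,211),S(400,54)),ray("top",T(281,211),.125))
print("knob top",two(T(378,256),S(438,126)),ray("top",T(378,256),.113))
st=ray("top",T(281,211),.125);kn=ray("top",T(378,256),.113)
for p,h in((st,tp),(kn,bp)):
    d=(p-h)[:2];print(np.linalg.norm(d),np.degrees(np.arctan2(d[1],d[0])))
for k in("spanner","stopwatch","screwdriver"):
    print(k,[(d["bbox"],round(d["p"],2)) for d in spotter.recognise(k,"top")[:1]])
print("pin",W(q,(0,0,0)),ray("top",T(298,392),.078))
E
```

```text
[0.58795719 0.05212605 0.28621305] 16.398800038284264 [-0.8, 0.5, -1.1, -0.2, 0.4, -1.1, 0.6, 0.6, 0.0, 0.0, -0.3, 0.4, -1.3, -0.5, 1.5, -0.2, 0.3, -0.5, 0.6, 1.6]
bp [ 0.56004174 -0.06554182  0.095     ] tp [0.52361369 0.11137058 0.107     ]
stud top (array([0.60618154, 0.05704474, 0.12689628]), array([-0.2,  0.2,  0.3, -0. ])) [0.6067877  0.05703866 0.125     ]
knob top (array([0.58550755, 0.01018428, 0.1151309 ]), array([-0.4,  0.4,  0.6, -0. ])) [0.58643199 0.00977321 0.113     ]
0.0993472352069266 -33.15385333097739
0.07980475987119132 70.6896320889963
spanner [([236.7, 245.7, 72.2, 38.2], 0.66)]
stopwatch [([330.9, 204.7, 19.0, 24.0], 0.66)]
screwdriver [([216.1, 134.6, 78.9, 30.8], 0.7)]
pin [[0.58795719 0.05212605 0.        ]] [0.51738444 0.05345303 0.078     ]
```

The pose fits: the measured stud and knob radii are 99.3 and 79.8 mm, against 99 and 80 mm given. Next I compute the rows for the approach above the knob.

```bash
cat >> h.py <<'E'
from scipy.spatial.transform import Rotation as Ro
BP=np.array([.5600,-.0655]);TP=np.array([.5236,.1114])
def rows(goals):
    "goals: (x,y,z TCP, closing-axis angle deg) -> rows from the present pose"
    s=arm.observe();R=np.array(s["orientation"]);p=np.array(s["ee_pos"])
    for x,y,z,a in goals:
        a=np.radians(a);yy=np.array([np.cos(a),np.sin(a),0]);zz=np.array([0,0,-1.])
        G=np.c_[np.cross(yy,zz),yy,zz]
        print(np.r_[R.T@(np.array([x,y,z])-p)/.5,Ro.from_matrix(R.T@G).as_rotvec()/np.pi].round(4).tolist())
E
python3 -c "
from h import *
rows([(.586,.010,.20,-19.3),(.43,-.29,.22,-42)])"
```

```text
[1.067, -0.8148, 0.0626, -0.0, 0.0, -0.2515]
[0.5277, -0.4069, 0.0226, 0.0, 0.0, -0.1254]
```

```bash
python3 -m inch '[[[0.53,-0.405,0.02,0,0,-0.125],[0.53,-0.405,0.02,0,0,-0.125],[0.53,-0.405,0.02,0,0,-0.125],[0.53,-0.405,0.02,0,0,-0.125],[0.53,-0.405,0.02,0,0,-0.125],[0.53,-0.405,0.02,0,0,-0.125],[0.99,-0.756,0.06,0,0,-0.25],[0.99,-0.756,0.06,0,0,-0.25],[0.99,-0.756,0.06,0,0,-0.25],[0.99,-0.756,0.06,0,0,-0.25]]]' 1; python3 -c "
from h import *
rows([(.586,.010,.18,-19.3)])"
```

```text
t: 1.75
ee_pos: [0.5082, -0.1409, 0.2095]
orientation: [[0.331, 0.943, 0.001], [0.943, -0.331, -0.0], [-0.0, 0.001, -1.0]]
force: [0.3, -0.9, 0.1]
grip_width: 0.0856
finger_force: 0.0
[0.3364, 0.0468, 0.059, 0.0002, 0.0, -0.0003]
```

```bash
python3 -m inch '[[[0.3364,0.0468,0.06,0,0,0],[0.3364,0.0468,0.06,0,0,0],[0.3364,0.0468,0.06,0,0,0],[0.3364,0.0468,0.06,0,0,0],[0.3364,0.0468,0.06,0,0,0],[0.3364,0.0468,0.06,0,0,0],[0.3364,0.0468,0.06,0,0,0],[0.3364,0.0468,0.06,0,0,0],[0.3364,0.0468,0.06,0,0,0],[0.3364,0.0468,0.06,0,0,0]]]' 1; python3 - <<'E'
from h import *
rows([(.586,.010,.13,-19.3),(.586,.010,.082,-19.3)])
im=viewer.capture("scene");cv2.imwrite("pics/c.png",cv2.resize(im[100:260,160:380,::-1],None,fx=3,fy=3))
E
```

```text
t: 2.75
ee_pos: [0.5857, 0.0072, 0.1796]
orientation: [[0.336, 0.942, 0.0], [0.942, -0.336, -0.0], [0.0, 0.0, -1.0]]
force: [-0.5, 0.3, -0.1]
grip_width: 0.0854
finger_force: 0.0
[0.0055, -0.0014, 0.0991, 0.0001, -0.0, -0.0018]
[0.0055, -0.0015, 0.1951, 0.0001, -0.0, -0.0018]
```

View pics/c.png

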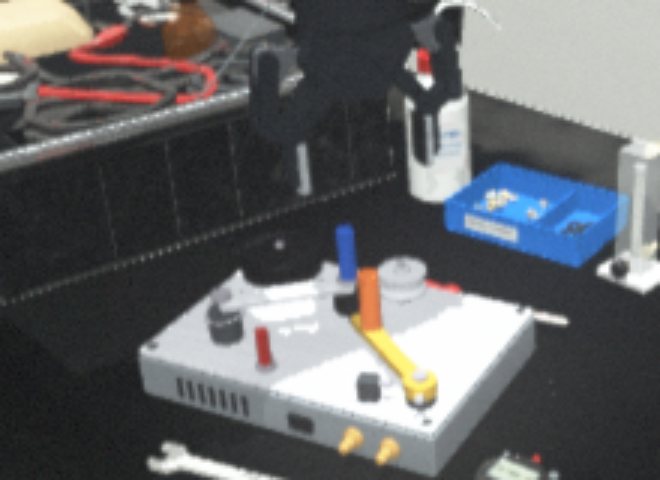

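The picture shows the open fingers at (305,190) and (430,155), straddling the knob at (370,300) and clear of the stud at (345,250). I'll descend.

```bash
python3 -m inch '[[[0.0055,-0.0015,0.04,0,0,0],[0.0055,-0.0015,0.08,0,0,0],[0.0055,-0.0015,0.12,0,0,0],[0.0055,-0.0015,0.16,0,0,0],[0.0055,-0.0015,0.195,0,0,0],[0.0055,-0.0015,0.195,0,0,0],[0.0055,-0.0015,0.195,0,0,0],[0.0055,-0.0015,0.195,0,0,0],[0.0055,-0.0015,0.195,0,0,0],[0.0055,-0.0015,0.195,0,0,0]]]' 0.6; python3 -m inch '[[[0,0,0,0,0,0],[0,0,0,0,0,0],[0,0,0,0,0,0],[0,0,0,0,0,0],[0,0,0,0,0,0],[0,0,0,0,0,0],[0,0,0,0,0,0],[0,0,0,0,0,0],[0,0,0,0,0,0],[0,0,0,0,0,0]]]' 0
python3 - <<'E'
from h import *
s=arm.observe();k=s["ee_pos"][:2]-BP;r=np.linalg.norm(k);a0=np.degrees(np.arctan2(k[1],k[0]));print(r,a0)
yy=np.array(s["orientation"])[:,1];y0=np.degrees(np.arctan2(yy[1],yy[0]));print(y0)
# swing about pivot keeping orientation turned with the bar, r .080, 6 deg per row
g=lambda d:(*(BP+.080*np.array([np.cos(np.radians(a0-d)),np.sin(np.radians(a0-d))])),s["ee_pos"][2],y0-d)
rows([g(5.5*i) for i in range(1,11)])
E
```

```text
t: 3.8
ee_pos: [0.5864, 0.0107, 0.0826]
orientation: [[0.335, 0.942, 0.001], [0.942, -0.335, -0.0], [0.0, 0.001, -1.0]]
force: [0.4, -0.4, -0.0]
grip_width: 0.051
finger_force: 0.0
t: 4.8
ee_pos: [0.5861, 0.0107, 0.082]
orientation: [[0.335, 0.942, 0.0], [0.942, -0.335, 0.0], [0.0, 0.0, -1.0]]
force: [-1.1, 0.6, 4.7]
grip_width: 0.0141
finger_force: 58.4
0.08056589579172195 71.09111220455628
-19.573776346542044
[-0.0017, 0.0154, 0.0, 0.0001, -0.0, 0.0306]
[-0.0037, 0.0306, 0.0, 0.0001, -0.0, 0.0611]
[-0.0072, 0.0455, 0.0, 0.0001, -0.0, 0.0917]
[-0.0121, 0.0601, 0.0, 0.0, -0.0, 0.1222]
[-0.0184, 0.0741, 0.0, 0.0, -0.0, 0.1528]
[-0.0259, 0.0874, 0.0, 0.0, -0.0, 0.1833]
[-0.0348, 0.1, 0.0, 0.0, -0.0, 0.2139]
[-0.0447, 0.1117, 0.0, 0.0, -0.0001, 0.2444]
[-0.0558, 0.1223, 0.0, 0.0, -0.0001, 0.275]
[-0.0678, 0.1319, 0.0, 0.0, -0.0001, 0.3056]
```

```bash
python3 -m inch '[[[-0.001,0.0154,0,0,0,0.0306],[-0.003,0.0306,0,0,0,0.061],[-0.0065,0.0455,0,0,0,0.0917],[-0.0115,0.06,0,0,0,0.122],[-0.0178,0.074,0,0,0,0.153],[-0.0253,0.0874,0,0,0,0.183],[-0.034,0.1,0,0,0,0.214],[-0.044,0.1117,0,0,0,0.244],[-0.055,0.1223,0,0,0,0.275],[-0.067,0.132,0,0,0,0.3055]]]' 0
python3 - <<'E'
from h import *
s=arm.observe();k=s["ee_pos"][:2]-BP;r=np.linalg.norm(k);a0=np.degrees(np.arctan2(k[1],k[0]));print(r,a0,s["wrist_torque"])
yy=np.array(s["orientation"])[:,1];y0=np.degrees(np.arctan2(yy[1],yy[0]));print(y0)
print("brace",np.radians(70.9-a0))
d=a0+38.2
g=lambda d:(*(BP+.0803*np.array([np.cos(np.radians(a0-d)),np.sin(np.radians(a0-d))])),s["ee_pos"][2],y0-d)
rows([g(5.5*i) for i in range(1,11)]);print(d)
E
```

```text
t: 5.8
ee_pos: [0.6367, -0.0431, 0.0819]
orientation: [[0.965, 0.262, -0.001], [0.262, -0.965, 0.0], [-0.001, -0.0, -1.0]]
force: [-4.1, 1.2, 6.7]
grip_width: 0.0141
finger_force: 58.9
0.07986664937807413 16.2717338772204 [ 0.26422453  0.85187801 -0.18574194]
-74.7963914366031
brace 0.953443108498181
[0.0004, 0.0154, -0.0, -0.0001, 0.0003, 0.0306]
[-0.0015, 0.0307, -0.0, -0.0001, 0.0003, 0.0611]
[-0.0049, 0.0457, -0.0, -0.0001, 0.0003, 0.0917]
[-0.0097, 0.0604, -0.0, -0.0001, 0.0003, 0.1222]
[-0.0159, 0.0745, -0.0, -0.0001, 0.0003, 0.1528]
[-0.0234, 0.0879, -0.0, -0.0001, 0.0003, 0.1833]
[-0.0322, 0.1006, -0.0, -0.0, 0.0003, 0.2139]
[-0.0421, 0.1124, -0.0, -0.0, 0.0003, 0.2444]
[-0.0531, 0.1231, -0.0, -0.0, 0.0003, 0.275]
[-0.0652, 0.1328, -0.0, -0.0, 0.0003, 0.3056]
54.4717338772204
```

```bash
python3 -m inch '[[[0,0.0154,0,0,0,0.0306],[-0.0018,0.0307,0,0,0,0.061],[-0.005,0.0457,0,0,0,0.0917],[-0.01,0.0604,0,0,0,0.122],[-0.016,0.0745,0,0,0,0.153],[-0.0236,0.088,0,0,0,0.183],[-0.0325,0.1006,0,0,0,0.214],[-0.042,0.1124,0,0,0,0.244],[-0.053,0.1231,0,0,0,0.275],[-0.065,0.1328,0,0,0,0.3055]]]' 0
python3 - <<'E'
from h import *
s=arm.observe();k=s["ee_pos"][:2]-BP;r=np.linalg.norm(k);a0=np.degrees(np.arctan2(k[1],k[0]));print(r,a0,s["wrist_torque"])
yy=np.array(s["orientation"])[:,1];y0=np.degrees(np.arctan2(yy[1],yy[0]));print(y0)
print("brace",np.radians(70.9-a0))
im=viewer.capture("scene");cv2.imwrite("pics/d.png",cv2.resize(im[100:280,160:400,::-1],None,fx=3,fy=3))
g=lambda d:(*(BP+.0803*np.array([np.cos(np.radians(a0-d)),np.sin(np.radians(a0-d))])),s["ee_pos"][2],y0-d)
rows([g(i) for i in (1,2,3)])
E
```

```text
t: 6.8
ee_pos: [0.6222, -0.1137, 0.0817]
orientation: [[0.768, -0.641, -0.002], [-0.641, -0.768, 0.003], [-0.003, -0.001, -1.0]]
force: [13.7, 60.5, 3.1]
grip_width: 0.014
finger_force: 60.3
0.07870503473218382 -37.734919232919445 [ 9.97690427 -2.39410984  0.39643479]
-129.83957838404686
brace 1.8960370232525572
[0.0035, 0.0045, 0.0002, -0.0011, 0.001, 0.0031]
[0.0035, 0.0073, 0.0002, -0.0011, 0.001, 0.0087]
[0.0035, 0.0101, 0.0001, -0.0011, 0.001, 0.0142]
```

View pics/d.png

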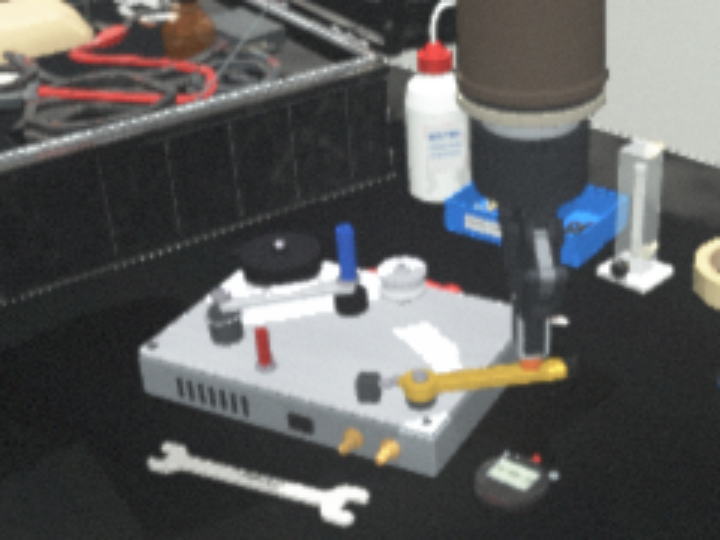

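The picture shows the brace swung out over the right side, its tip at (570,368), the fingers still on the knob at (533,360). It is against its end stop at 1.896 rad, so I release it and lift.

```bash
python3 -m inch '[[[0,-0.003,0,0,0,0],[0,-0.003,0,0,0,0],[0,-0.003,0,0,0,0],[0,-0.003,0,0,0,0],[0,-0.003,0,0,0,0],[0,-0.003,-0.04,0,0,0],[0,-0.003,-0.1,0,0,0],[0,-0.003,-0.18,0,0,0],[0,-0.003,-0.22,0,0,0],[0,-0.003,-0.22,0,0,0]]]' 0.6
python3 - <<'E'
from h import *
rows([(.607,.057,.18,56.8)])
E
```

```text
t: 7.85
ee_pos: [0.626, -0.115, 0.1952]
orientation: [[0.771, -0.637, 0.005], [-0.637, -0.771, -0.001], [0.005, -0.002, -1.0]]
force: [0.1, -0.0, 0.1]
grip_width: 0.051
finger_force: 0.0
[-0.2486, -0.241, 0.0298, -0.0023, 0.001, 0.9647]
```

Joint 6 has to unwind the long way, about +186° in world terms, so I split the turn over several calls.

```bash
python3 -m inch '[[[-0.2486,-0.241,0.03,0,0,-0.46],[-0.2486,-0.241,0.03,0,0,-0.46],[-0.2486,-0.241,0.03,0,0,-0.46],[-0.2486,-0.241,0.03,0,0,-0.46],[-0.2486,-0.241,0.03,0,0,-0.46],[-0.2486,-0.241,0.03,0,0,-0.46],[-0.2486,-0.241,0.03,0,0,-0.46],[-0.2486,-0.241,0.03,0,0,-0.46],[-0.2486,-0.241,0.03,0,0,-0.46],[-0.2486,-0.241,0.03,0,0,-0.46]]]' 0.6
python3 -m inch '[[[0,0,0,0,0,-0.46],[0,0,0,0,0,-0.46],[0,0,0,0,0,-0.46],[0,0,0,0,0,-0.46],[0,0,0,0,0,-0.46],[0,0,0,0,0,-0.46],[0,0,0,0,0,-0.46],[0,0,0,0,0,-0.46],[0,0,0,0,0,-0.46],[0,0,0,0,0,-0.46]]]' 0.6
python3 - <<'E'
from h import *
im=viewer.capture("top");cv2.imwrite("pics/e.png",cv2.resize(im[140:275,170:350,::-1],None,fx=4,fy=4))
print(arm.observe()["joints"])
rows([(.607,.057,.18,56.8),(.607,.057,.089,56.8)])
E
```

```text
t: 8.85
ee_pos: [0.6047, 0.0574, 0.1759]
orientation: [[0.724, 0.69, -0.001], [0.69, -0.724, -0.0], [-0.001, -0.001, -1.0]]
force: [0.1, -0.1, -0.6]
grip_width: 0.0511
finger_force: 0.0
t: 9.85
ee_pos: [0.6046, 0.0574, 0.1758]
orientation: [[-0.593, 0.805, -0.001], [0.805, 0.593, -0.0], [0.001, -0.001, -1.0]]
force: [1.5, 1.2, -1.1]
grip_width: 0.051
finger_force: 0.0
[ 2.56477442e+00  2.75612594e+01  1.00376212e+02 -3.62943522e-03
  5.21353360e+01 -3.40839660e+01]
[-0.0034, 0.0033, -0.0082, -0.0003, -0.0003, -0.1119]
[-0.0035, 0.0035, 0.1738, -0.0003, -0.0003, -0.1119]
```

View pics/e.png

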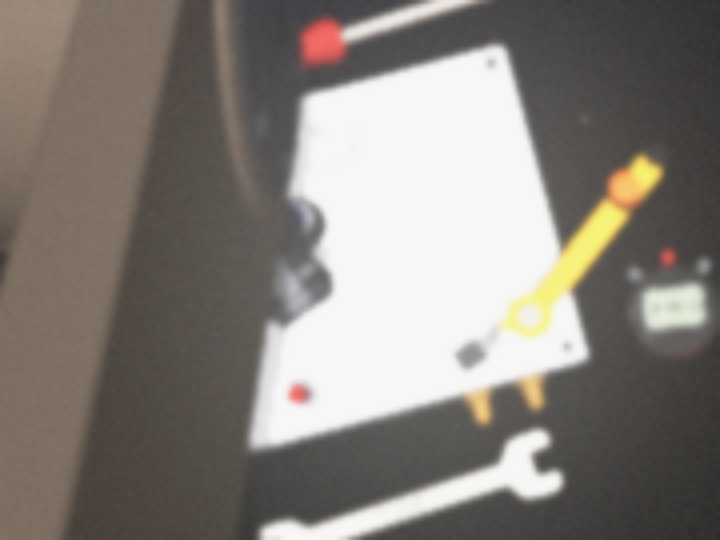

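The brace stays out, with its knob at (625,188) in the crop, at its end. Now I descend over the stud and grip it.

```bash
python3 -m inch '[[[-0.0034,0.0033,0,0,0,-0.04],[-0.0034,0.0033,0,0,0,-0.08],[-0.0034,0.0033,0,0,0,-0.112],[-0.0034,0.0033,0.04,0,0,-0.112],[-0.0034,0.0033,0.08,0,0,-0.112],[-0.0034,0.0033,0.12,0,0,-0.112],[-0.0034,0.0033,0.15,0,0,-0.112],[-0.0034,0.0033,0.172,0,0,-0.112],[-0.0034,0.0033,0.172,0,0,-0.112],[-0.0034,0.0033,0.172,0,0,-0.112]]]' 0.6
python3 -m inch '[[[0,0,0,0,0,0],[0,0,0,0,0,0],[0,0,0,0,0,0],[0,0,0,0,0,0],[0,0,0,0,0,0],[0,0,0,0,0,0],[0,0,0,0,0,0],[0,0,0,0,0,0],[0,0,0,0,0,0],[0,0,0,0,0,0]]]' 0
cat > sw.py <<'E'
from h import *
s=arm.observe();k=s["ee_pos"][:2]-TP;r=np.linalg.norm(k);a0=np.degrees(np.arctan2(k[1],k[0]));print(r,a0,s["wrist_torque"])
yy=np.array(s["orientation"])[:,1];y0=np.degrees(np.arctan2(yy[1],yy[0]))
print("arm",np.radians(-33.15-a0))
g=lambda d:(*(TP+.0992*np.array([np.cos(np.radians(a0-d)),np.sin(np.radians(a0-d))])),s["ee_pos"][2],y0-d)
rows([g(4.5*i) for i in range(1,11)])
E
python3 sw.py
```

```text
t: 10.9
ee_pos: [0.6077, 0.0571, 0.091]
orientation: [[-0.831, 0.556, 0.0], [0.556, 0.831, -0.0], [-0.0, 0.0, -1.0]]
force: [-0.2, 0.5, -0.3]
grip_width: 0.0512
finger_force: 0.0
t: 11.9
ee_pos: [0.6084, 0.0575, 0.0917]
orientation: [[-0.831, 0.556, 0.002], [0.556, 0.831, 0.0], [-0.001, 0.001, -1.0]]
force: [1.4, 3.7, 6.9]
grip_width: 0.0125
finger_force: 58.4
0.10046621020087418 -32.44146308292832 [ 0.53198892 -0.14675964  0.0658996 ]
arm -0.012366302074830766
[0.0028, -0.0156, -0.0, 0.0005, 0.0004, 0.025]
[0.0042, -0.0311, -0.0, 0.0005, 0.0004, 0.05]
[0.0069, -0.0465, -0.0001, 0.0005, 0.0004, 0.075]
[0.0108, -0.0616, -0.0001, 0.0005, 0.0004, 0.1]
[0.0158, -0.0763, -0.0001, 0.0005, 0.0004, 0.125]
[0.022, -0.0906, -0.0002, 0.0005, 0.0003, 0.15]
[0.0293, -0.1044, -0.0002, 0.0006, 0.0003, 0.175]
[0.0377, -0.1175, -0.0002, 0.0006, 0.0003, 0.2]
[0.047, -0.13, -0.0003, 0.0006, 0.0003, 0.225]
[0.0573, -0.1417, -0.0003, 0.0006, 0.0003, 0.25]
```

```bash
python3 -m inch '[[[0.0012,-0.0156,0,0,0,0.025],[0.0026,-0.0311,0,0,0,0.05],[0.0053,-0.0465,0,0,0,0.075],[0.0092,-0.0616,0,0,0,0.1],[0.0142,-0.0763,0,0,0,0.125],[0.0205,-0.0906,0,0,0,0.15],[0.028,-0.1044,0,0,0,0.175],[0.0365,-0.1175,0,0,0,0.2],[0.046,-0.13,0,0,0,0.225],[0.0563,-0.1417,0,0,0,0.25]]]' 0
sed -i 's/4.5\*i/1.0*i/' sw.py; python3 sw.py
```

```text
t: 12.9
ee_pos: [0.5461, 0.0142, 0.0917]
orientation: [[-0.191, 0.982, 0.003], [0.982, 0.191, 0.0], [-0.0, 0.003, -1.0]]
force: [4.6, 7.6, 2.3]
grip_width: 0.0125
finger_force: 58.4
0.0997665607821969 -76.95433981972491 [ 1.17758119 -0.78081553  0.26588854]
arm 0.764529956516659
[0.001, -0.0035, -0.0, 0.0011, 0.0001, 0.0056]
[0.001, -0.007, -0.0, 0.0011, 0.0001, 0.0111]
[0.001, -0.0104, -0.0, 0.0011, 0.0001, 0.0167]
[0.0011, -0.0139, -0.0, 0.0011, 0.0001, 0.0222]
[0.0013, -0.0173, -0.0001, 0.0011, 0.0001, 0.0278]
[0.0015, -0.0208, -0.0001, 0.0011, 0.0001, 0.0333]
[0.0018, -0.0243, -0.0001, 0.0011, 0.0, 0.0389]
[0.0021, -0.0277, -0.0001, 0.0011, 0.0, 0.0444]
[0.0025, -0.0311, -0.0001, 0.0011, 0.0, 0.05]
[0.0029, -0.0346, -0.0001, 0.0011, 0.0, 0.0556]
```

```bash
python3 -m inch '[[[0,-0.0035,0,0,0,0.0056],[0,-0.007,0,0,0,0.011],[0.0003,-0.0104,0,0,0,0.0167],[0.0005,-0.0139,0,0,0,0.022],[0.0008,-0.0173,0,0,0,0.0278],[0.001,-0.0208,0,0,0,0.033],[0.0013,-0.0243,0,0,0,0.039],[0.0014,-0.026,0,0,0,0.0415],[0.0014,-0.026,0,0,0,0.0415],[0.0014,-0.026,0,0,0,0.0415]]]' 0
python3 sw.py
```

```text
t: 13.9
ee_pos: [0.534, 0.0123, 0.0917]
orientation: [[-0.065, 0.998, 0.004], [0.998, 0.065, 0.0], [-0.0, 0.004, -1.0]]
force: [8.2, 4.7, 1.8]
grip_width: 0.0127
finger_force: 58.5
0.09965745205436137 -84.00504162493395 [ 0.55416865 -1.13911228  0.22513736]
arm 0.8875879175938647
[0.0008, -0.0035, -0.0, 0.0014, 0.0, 0.0056]
[0.0008, -0.007, -0.0, 0.0014, 0.0, 0.0111]
[0.0008, -0.0104, -0.0, 0.0014, 0.0, 0.0167]
[0.0009, -0.0139, -0.0001, 0.0014, 0.0, 0.0222]
[0.001, -0.0173, -0.0001, 0.0014, 0.0, 0.0278]
[0.0012, -0.0208, -0.0001, 0.0014, -0.0, 0.0333]
[0.0014, -0.0243, -0.0001, 0.0014, -0.0, 0.0389]
[0.0018, -0.0277, -0.0001, 0.0014, -0.0, 0.0444]
[0.0021, -0.0311, -0.0001, 0.0014, -0.0, 0.05]
[0.0026, -0.0346, -0.0001, 0.0014, -0.0001, 0.0556]
```

```bash
python3 -m inch '[[[0,-0.0005,0,0,0,0.0007],[0,-0.001,0,0,0,0.0014],[0,-0.0015,0,0,0,0.002],[0,-0.002,0,0,0,0.003],[0,-0.0025,0,0,0,0.004],[0,-0.0025,0,0,0,0.004],[0,-0.0025,0,0,0,0.004],[0,-0.0025,0,0,0,0.004],[0,-0.0025,0,0,0,0.004],[0,-0.0025,0,0,0,0.004]]]' 0
python3 sw.py | head -2
```

```text
t: 14.9
ee_pos: [0.5337, 0.0123, 0.0918]
orientation: [[-0.053, 0.999, 0.006], [0.999, 0.053, 0.0], [-0.0, 0.006, -1.0]]
force: [12.7, 5.8, -3.2]
grip_width: 0.0124
finger_force: 58.4
0.09963883824715027 -84.16699821496756 [ 0.78015675 -1.81064378  0.34088338]
arm 0.8904145933352539
```

```bash
python3 -m inch '[[[0,-0.001,0,0,0,0],[0,-0.002,0,0,0,0],[0,-0.003,0,0,0,0],[0,-0.004,0,0,0,0],[0,-0.004,0,0,0,0],[0,-0.004,0,0,0,0],[0,-0.004,0,0,0,0],[0,-0.004,0,0,0,0],[0,-0.004,0,0,0,0],[0,-0.004,0,0,0,0]]]' 0
python3 sw.py | head -2
```

```text
t: 15.9
ee_pos: [0.5334, 0.0123, 0.0919]
orientation: [[-0.053, 0.999, 0.009], [0.999, 0.053, 0.0], [-0.0, 0.009, -1.0]]
force: [22.4, 7.3, -10.1]
grip_width: 0.0122
finger_force: 58.4
0.09960957598802336 -84.34377105772073 [ 1.06781737 -3.01456857  0.34356816]
arm 0.8934998614694069
```

The force has risen to 22 N, more than twice the spring's, with almost no motion, so the arm is against its stop. I'll check with one picture.

```bash
python3 - <<'E'
from h import *
im=viewer.capture("scene");cv2.imwrite("pics/f.png",cv2.resize(im[140:280,180:380,::-1],None,fx=4,fy=4,interpolation=cv2.INTER_CUBIC))
s=arm.observe();print(s["t"],s["force"],s["qd"].round(2) if hasattr(s["qd"],"round") else s["qd"])
E
```

```text
15.95 [ 21.87574577   7.60061622 -10.35632729] [ 0.02 -0.02  0.03 -0.04  0.02  0.03]
```

View pics/f.png

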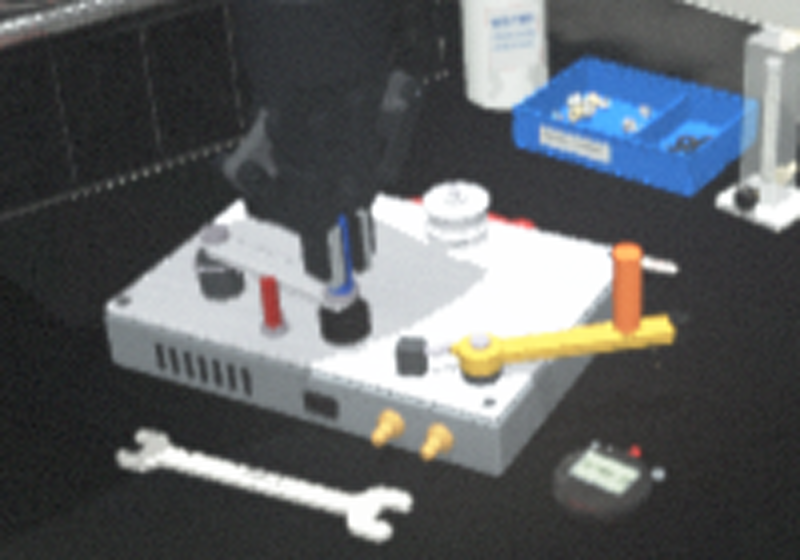

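The picture shows the arm's bar resting on the red pin at (270,300), the blue stud at (342,250) between the fingers, and the brace still out with its knob at (627,285). The bystanders in view have not moved. I'm handing the job in.

```bash
python3 -c "
from plant import order
print(order.close_job())"
```

```text
the job is handed in; nothing more can be done
None
```

I handed the job in at about 16 s: the brace is out at its end stop, the gripper is holding the tensioner arm against its stop, and the loose things I could see stayed in place; no verdict came back.

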